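# Dust drawer home and its hand bolt started

## Task

The dust drawer of the bench finishing machine stands part-way out: slide it fully home under the machine. Then press its captive hand bolt down onto the threaded boss beneath, turn it backward (anticlockwise seen from above) only until you feel it drop a thread, and from there turn it forward (clockwise) one full turn, no more, so that it is started but not tightened. Finish while still gripping the bolt's knob, with the drawer still home and the brush, tin, jar and hammer left where they are.

Things in the scene. Friction and masses are not known exactly. Their poses are not given: they have to be found in the camera images.
- drawer (a joint): sliding of the sheet-steel dust drawer, m: 0 = fully home (front panel against the cabinet, a solid stop), grows as it comes out of the machine's front, up to 0.15. It runs stiffly, about 6 N, and stays where it is left. Starts 0.06 to 0.13 out.
- drawer_handle (a point): middle of the drawer's steel bow handle: level round bar, 10 mm diameter, 80 mm long, 36 mm in front of the drawer's green front panel, 90 mm above the bench. Frame as the machine's: x along the bar, +y into the machine (the drawer closes along +y), z up. The panel is 284 mm wide, from 46 to 112 mm above the bench.
- bolt_knob: black round knob of the captive hand bolt, 40 mm diameter, 24 mm high, white radial mark on top; origin at the knob's centre, z up the bolt, x to the mark. It stands upright in a steel lug (60 mm wide, top 52, rear gussets 59 mm above the bench) on the drawer's front and travels with the drawer: knob centre 125 mm in +x and 36 mm in -y from the handle's middle; 95 mm above the bench at the start.
- bolt_down (a joint): how far the bolt is down from fully raised, m: 0 at the start, 0.024 tight. It stays at any height (moves at 1 to 5 N). With the drawer home it stops on the boss's first thread at 6 to 7 mm; feel there with 4 to 12 N of push. At the thread drop it can be pressed 4 to 5 mm further, to about 10.5 mm. Pitch 5 mm: one turn forward draws it down to about 15.5 mm, and the hand must go down with it.
- bolt_turn (a joint): angle of the bolt, rad, growing clockwise seen from above (forward, screwing in, right-hand thread); it falls as the bolt is turned backward. The thread drop is felt between 0 and -0.3; the start is 0.4 to 1.25. One turn forward after the drop reads about 6.1. Turning takes about 0.05 N m.
- boss_mouth (a point): centre of the top of the threaded boss, a cast stub 40 mm across on the machine's bed, 40 mm above the bench, under the bolt when the drawer is home. Frame as at the handle: +y into the machine, z up. The cabinet's front is 78 mm behind it (+y) and 125 mm high; the motor and wheels on the cabinet, up to 315 mm high, begin 145 mm behind it.
- shoe_brush: loose wooden shoe brush, 55 x 160 x 44 mm, origin under its middle; to be left alone
- polish_tin: loose polish tin, 77 mm diameter, 26 mm high, red lid, origin under its middle; to be left alone
- glue_jar: loose amber glue jar, 64 mm diameter, 85 mm high, origin under its middle; to be left alone
- hammer: loose hammer, 240 mm long, lying, handle towards its -x, origin under its middle; to be left alone

How it is judged:
By the outcome, as a careful person would: the job done as asked, in the order asked, and still so for the second after the job is handed in, while the arm keeps its last pose, push and grip.
It also fails if it takes over 72 s, if anything falls off the work surface, if the arm or the gripper's body presses on something with over 40 N, if the wrist force passes 120 N, or if a joint passes its speed limit or range.

## Robot

A 6-joint arm with a two-finger parallel gripper is mounted at the origin on the work surface. World frame = base frame: x ahead of the robot, y to its left, z up, the work surface at z = 0. Lengths are in mm, angles in rad, forces in N, time in s.
With the tool pointing down it reaches from about 375 to 825 mm from the base axis. Payload 5.5 kg.
Tool frame: the origin (TCP) lies midway between the tips of the shut fingers; the grasp point (between the pads) lies 19 mm behind it (grip_point_offset is the distance from the TCP to the grasp point, in mm); z points along the fingers, y is the direction in which the jaws open and shut (so a half turn about z gives the same grasp; the last joint's range is limited). The gripper opens to 85 mm and grips with 20 to 120 N. Pads are 22 mm wide; open, the fingers measure 114 mm over their backs; the gripper's body (76 mm by 85 mm) begins 54 mm behind the grasp point. The pads swing forward as they close: fully open they stand 13 mm farther back than shut.
Start: joints at [1.239, 0.314, -0.047, 1.21, 0, 1.571], TCP at [195.444, 567.271, 231.299] pointing down, gripper open.
Joint ranges: [-2.67, 2.67], [-0.69, 1.73], [-1.03, 1.25], [-2.08, 2.16], [-1.42, 1.45], [-3.14, 3.14]. Speed limits (rad/s): [2.39, 2.39, 3.01, 3.14, 3.14, 3.14].

## Interface

Orientations are given as a unit quaternion [w, x, y, z].
In Python, from workcell import * gives the robot as it stands.
- The arm moves only by the shell command python3 -m creep 'ROWS'. ROWS is JSON, a list of rows, each a list of 7 numbers: the turn, a rotation vector about the tool's x, y, z in units of 6 degrees (1.0 is 6 degrees), then the shift along the tool's x, y, z in units of 25 mm (1.0 is 25 mm), then the gripper command: -1 is shut, 1 is fully open, values between are in proportion. In form: [[ax, ay, az, dx, dy, dz, hand], ...]. A call has 1 to 12 rows; each row shifts and turns the commanded pose from where the row before left it, along the tool's axes as they then stand; what a row does not reach is not made up. A row lasts 1/12 s, in which the tool goes at most 41.7 mm and 7.16 degrees, less where a joint would pass 70% of its speed; a pose out of reach is approached as far as the arm can. A call is refused whole if a number of a shift passes 1 or a number of a turn 1, either way. A call with a gripper value outside its range is refused whole. The fingers move at their own pace and stop on an object; the grip force is fixed at half the most. Time passes only in rows, so rows that do not move let the fingers close. It gives the time, the measured TCP pose, the force and the opening at its end, in the units of the state.
- state(): the state, without advancing time (a new reading comes with each control period).
- capture(name): name is "scene" or "top" or "wrist"; returns a dict with "image" (400x640x3 uint8, red, green, blue), "intrinsics" (3x3 intrinsics, pixels), "distortion" ([k1, k2, p1, p2, k3] as OpenCV has them; the pictures are not rectified), "view" (4x4, takes a point from world to camera coordinates). Camera axes: x right, y down, z forward; pixel columns grow to the right and rows downward; lengths in mm; the calibration is good to about 2 mm. A picture is of the moment at which its call begins. There is no depth.
- close_job(): hands the job in, once; it reports no verdict.
Trained networks look in a picture, given as the dict that the camera call returned (one of the last four; its "shot" number tells which), for a name from the list of things; names that differ only in an ending like _2 or _b are one class to them, and where a whole thing is asked for, a point or a joint stands for the part that bears it (a point fixed in the world has none). Each returns a list of dicts, best first, with "score" (0 to 1); they miss things now and then, are a little off and sometimes report something else, mostly with a low value. They report only what shows in the picture. A call takes as long as a camera call.
- outline_of(label, picture): "region" (400x640 bool, what is visible of it).
- pinpoint(label, picture): "point" ([x, y, z] in mm, in world coordinates, good to about 4 mm: a listed point, or the origin of a listed thing).
The state is a dict: "t": time; "qpos": joint angles; "joint_vel": joint speeds; "effort": joint torques, N m; "ee_pos": TCP position; "orientation": TCP orientation; "ft_force": force on the tool from outside, world axes, zero at the start; "torque": the same for the moment, N m; "opening": finger opening in mm.
Only numpy, scipy, OpenCV 4.12 (cv2) and the standard library are available. Lean on these libraries where they do the work, as an engineer would, in place of code of your own. Each camera call takes 0.05 s, during which the arm holds its last target. There are 200 camera calls.

## Working session

There is one attempt and no reset: what is moved stays moved. The work goes in short steps, Python scripts to look and compute and a shell command to move; the robot and the scene stay as the last step left them, time stands still between calls to the robot, and variables do not carry over. Pictures are saved under pics/ and viewed, about 8 in all and at most 12, crops included, and the job is handed in when it is done.

```bash
mkdir -p pics; ls; cat > h.py <<'E'
from workcell import *
import numpy as np, cv2
from scipy.spatial.transform import Rotation as R
def st():
    s=state(); q=s['orientation']; M=R.from_quat([q[1],q[2],q[3],q[0]]).as_matrix()
    return s,M
E
python3 - <<'E'
from h import *
s,M=st(); print(s); print(M.round(3))
for n in("scene","top"):
    c=capture(n); cv2.imwrite(f'pics/{n}0.png',c['image'][...,::-1])
    for l in("drawer_handle","bolt_knob","boss_mouth","shoe_brush","polish_tin","glue_jar","hammer"):
        print(n,l,[(np.round(d['point']),round(d['score'],2)) for d in pinpoint(l,c)[:2]])
E
```

```text
pics
{'t': 0.0, 'qpos': array([ 1.23901005e+00,  3.14243936e-01, -4.80932809e-02,  1.21020557e+00,
       -4.96856068e-06,  1.57081253e+00]), 'joint_vel': array([ 0.00042575, -0.00111875,  0.00132506,  0.00106714, -0.00131867,
        0.00088442]), 'effort': array([ 3.39633270e-04, -5.39592254e+01,  3.39746153e+01,  1.93459005e-02,
        1.59314795e-04,  2.02981973e-06]), 'ee_pos': array([195.24852441, 566.71800917, 230.41761027]), 'orientation': array([-1.41742295e-04,  1.65141197e-01,  9.86269549e-01, -8.61653776e-04]), 'ft_force': array([-0.24790351,  0.15974472, -0.02587889]), 'torque': array([-0.05805103,  0.04286467,  0.00055604]), 'opening': 85.29796729425408}
[[-0.945  0.326 -0.001]
 [ 0.326  0.945 -0.002]
 [-0.    -0.002 -1.   ]]
scene drawer_handle [(array([ 488., -110.,   88.]), 0.69)]
scene bolt_knob [(array([ 622., -121.,   95.]), 0.68)]
scene boss_mouth [(array([603.,   4.,  38.]), 0.86)]
scene shoe_brush []
scene polish_tin [(array([ 571., -289.,    1.]), 0.96), (array([ 541., -520.,   -1.]), 0.15)]
scene glue_jar [(array([ 444., -298.,    5.]), 0.64)]
scene hammer [(array([ 541., -521.,   -1.]), 0.68)]
top drawer_handle [(array([ 491., -107.,   89.]), 0.68)]
top bolt_knob [(array([ 623., -124.,   96.]), 0.57)]
top boss_mouth [(array([597.,   2.,  39.]), 0.62), (array([ 569., -285.,    1.]), 0.5)]
top shoe_brush [(array([ 678., -278.,   -2.]), 0.67)]
top polish_tin [(array([ 570., -286.,   -0.]), 0.7)]
top glue_jar [(array([ 448., -296.,   -3.]), 0.62), (array([ 492., -107.,   90.]), 0.34)]
top hammer [(array([ 538., -518.,    2.]), 0.59)]
```

View pics/scene0.png

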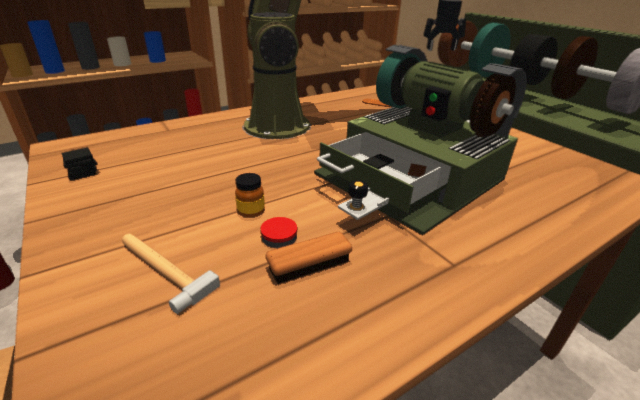

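View pics/top0.png

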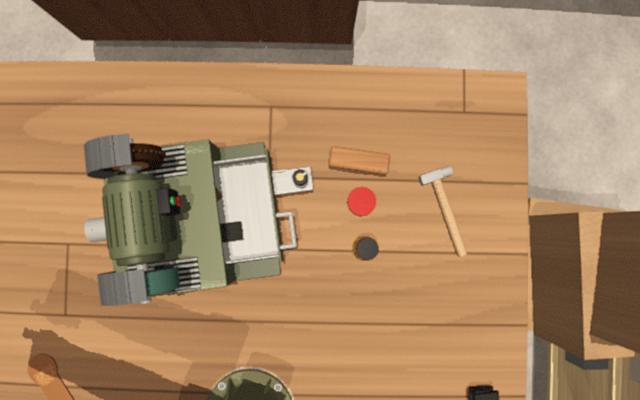

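The scene view shows the machine and open drawer, with the knob at (358,188) and handle at (335,160). The top view shows the drawer facing -y, the knob at (300,178), the handle at (290,230), and brush, tin, jar and hammer clear to the right. The machine's yaw is about 10° and the drawer is about 127 mm out, both consistent with the given sizes. I'll rise and align first.

```bash
python3 -m creep '[[0,0,1,0,0,-1,-1],[0,0,1,0,0,-1,-1],[0,0,1,0,0,-1,-1],[0,0,1,0,0,-1,-1],[0,0,1,0,0,-1,-1],[0,0,1,0,0,-1,-1],[0,0,1,0,0,-0.8,-1],[0,0,1,0,0,0,-1],[0,0,1,0,0,0,-1],[0,0,1,0,0,0,-1],[0,0,0,0,0,0,-1]]'
```

```text
t: 1.72
ee_pos: [195.5, 567.4, 401.5]
orientation: [-0.0, 0.637, 0.771, 0.0]
ft_force: [-0.6, 0.8, 0.7]
opening: 0.2
```

```bash
python3 -m creep '[[0,0,0,-1,0.7,0,-1],[0,0,0,-1,0.7,0,-1],[0,0,0,-1,0.7,0,-1],[0,0,0,-1,0.7,0,-1],[0,0,0,-1,0.7,0,-1],[0,0,0,-1,0.7,0,-1],[0,0,0,-1,0.7,0,-1],[0,0,0,-1,0.7,0,-1],[0,0,0,-1,0.7,0,-1],[0,0,0,-1,0.7,0,-1],[0,0,0,-1,0,0,-1],[0,0,0,-1,0,0,-1]]'; python3 -c "
from h import *
s,M=st();print(M.round(3),s['qpos'].round(2))"
```

```text
t: 2.72
ee_pos: [425.3, 304.8, 400.7]
orientation: [-0.0, 0.635, 0.772, -0.0]
ft_force: [0.3, -0.3, -1.3]
opening: 0.3
[[-0.193  0.981 -0.001]
 [ 0.981  0.193 -0.001]
 [-0.    -0.001 -1.   ]] [ 0.62  0.16  0.13  1.55 -0.    2.  ]
```

```bash
python3 -m creep '[[0,0,0,-1,0,0,-1],[0,0,0,-1,0,0,-1],[0,0,0,-1,0,0,-1],[0,0,0,-1,0,0,-1],[0,0,0,-1,0,0,-1],[0,0,0,-1,0,0,-1],[0,0,0,-1,0,0,-1],[0,0,0,-1,0,0,-1],[0,0,0,-1,0,0,-1],[0,0,0,-1,0,0,-1],[0,0,0,-1,0,0,-1],[0,0,0,-1,0,0,-1]]'; python3 -m creep '[[0,0,0,-1,0,0,-1],[0,0,0,-1,0,0,-1],[0,0,0,-1,0,0,-1],[0,0,0,-1,0,0,-1],[0,0,0,-1,0,0,-1],[0,0,0,-1,0,0,-1],[0,0,0,-0.5,-0.7,0,-1],[0,0,0,0,0,1,-1],[0,0,0,0,0,1,-1],[0,0,0,0,0,1,-1],[0,0,0,0,0,1,-1],[0,0,0,0,0,1,-1]]'
python3 - <<'E'
from h import *
for n in("wrist","top"):
    c=capture(n); cv2.imwrite(f'pics/{n}1.png',c['image'][...,::-1])
    for l in("drawer_handle","bolt_knob","boss_mouth"):
        print(n,l,[(np.round(d['point'],1),round(d['score'],2)) for d in pinpoint(l,c)[:2]])
E
```

```text
t: 3.72
ee_pos: [481.6, 10.4, 401.4]
orientation: [0.0, 0.635, 0.773, 0.0]
ft_force: [0.3, 0.1, -0.6]
opening: 0.1
t: 4.72
ee_pos: [495.2, -151.3, 275.2]
orientation: [0.0, 0.635, 0.773, 0.0]
ft_force: [0.2, 0.1, -0.3]
opening: -0.2
wrist drawer_handle [(array([ 489.7, -103.4,   90.3]), 0.61)]
wrist bolt_knob [(array([ 617.3, -122.9,   98.9]), 0.97)]
wrist boss_mouth [(array([603.8,   5.4,  43.1]), 0.91), (array([ 492. , -107.5,   89.6]), 0.31)]
top drawer_handle [(array([ 570.8, -286.9,   -1.6]), 0.23)]
top bolt_knob [(array([ 621.1, -123.3,   95.1]), 0.45)]
top boss_mouth [(array([595.6,   3.2,  41.2]), 0.84), (array([ 570.2, -285.7,   -0.8]), 0.15)]
```

View pics/wrist1.png

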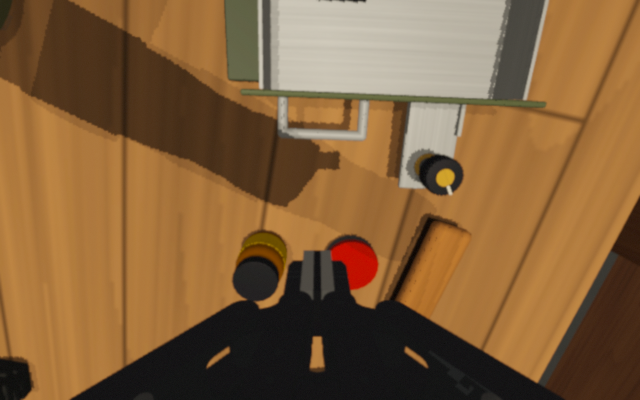

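The wrist view shows the handle bar from (282,134) to (364,137), the panel top edge from (242,92) to (545,104), the knob at (440,175) with its white mark at (450,190), and tin, jar and brush behind the fingers. I'll measure yaw and handle from this picture.

```bash
cat >> h.py <<'E'
def cast(c,px,z):
    p=cv2.undistortPoints(np.array([[px]],float),np.array(c['intrinsics'],float),np.array(c['distortion'],float))[0,0]
    V=np.array(c['view']); A=V[:3,:3]; o=-A.T@V[:3,3]; d=A.T@np.array([p[0],p[1],1.])
    return o+d*(z-o[2])/d[2]
E
python3 - <<'E'
from h import *
c=capture("wrist")
def yaw(a,b): d=b-a; return np.degrees(np.arctan2(d[1],d[0])),np.linalg.norm(d)
a,b=cast(c,(242,92),112),cast(c,(545,104),112); print('panel',a,b,yaw(a,b))
a,b=cast(c,(282,134),93),cast(c,(364,137),93); print('bar',a,b,(a+b)/2,yaw(a,b))
r=outline_of("bolt_knob",c)[0]['region']; m=cv2.moments(r.astype(np.uint8)); px=(m['m10']/m['m00'],m['m01']/m['m00']); print(px,cast(c,px,100), r.sum())
E
```

```text
panel [412.24871194 -81.65448871 112.        ] [691.46450162 -37.22229404 112.        ] (np.float64(9.04178453615118), np.float64(282.72898175934824))
bar [ 452.78791666 -114.83432241   93.        ] [ 535.111656   -101.85098036   93.        ] [ 493.94978633 -108.34265139   93.        ] (np.float64(8.962343364730183), np.float64(83.3412576714366))
(438.1259731068648, 172.4543524416136) [ 617.93911895 -121.62872063  100.        ] 1413
```

```bash
python3 -m creep '[[0,0,0.35,0,0,1,-1],[0,0,0,0,0,1,-1],[0,0,0,0,0,1,-1],[0,0,0,0,0,1,-1],[0,0,0,0,0,1,-1],[0,0,0,0,0,1,-1],[0,0,0,0,0,1,-1],[0,0,0,0,0,1,-1],[0,0,0,0,0,0,-1]]'; python3 -m creep '[[0,0,0,0.5,0,0,-1],[0,0,0,0.3,0,0,-1],[0,0,0,0.3,0,0,-1],[0,0,0,0.4,0,0,-1],[0,0,0,0.5,0,0,-1],[0,0,0,0.5,0,0,-1],[0,0,0,0.5,0,0,-1],[0,0,0,0.5,0,0,-1],[0,0,0,0.5,0,0,-1],[0,0,0,0.5,0,0,-1]]'; python3 -m creep '[[0,0,0,0.3,0,0,-1],[0,0,0,0.2,0,0,-1],[0,0,0,0.2,0,0,-1],[0,0,0,0,0,0,-1]]'
```

```text
t: 5.97
ee_pos: [492.4, -150.3, 72.5]
orientation: [-0.003, 0.65, 0.76, -0.001]
ft_force: [-1.4, 1.2, -0.2]
opening: -0.1
t: 6.8
ee_pos: [479.3, -40.7, 78.2]
orientation: [0.003, 0.65, 0.76, -0.001]
ft_force: [0.6, -6.3, 0.2]
opening: -0.2
t: 7.13
ee_pos: [476.5, -22.3, 77.9]
orientation: [0.001, 0.65, 0.76, 0.001]
ft_force: [-0.1, -2.3, 0.8]
opening: -0.4
```

```bash
python3 -m creep '[[0,0,0,0.2,0,0,-1],[0,0,0,0.2,0,0,-1],[0,0,0,0.15,0,0,-1],[0,0,0,0.1,0,0,-1]]'; python3 -m creep '[[0,0,0,0.1,0,0,-1],[0,0,0,0.08,0,0,-1],[0,0,0,0,0,0,-1]]'; python3 -m creep '[[0,0,0,0.1,0,0,-1],[0,0,0,0.08,0,0,-1],[0,0,0,0,0,0,-1]]'
```

```text
t: 7.47
ee_pos: [474.1, -7.3, 77.7]
orientation: [0.002, 0.65, 0.76, 0.0]
ft_force: [0.2, -5.8, 3.6]
opening: 0.3
t: 7.72
ee_pos: [473.3, -2.7, 77.5]
orientation: [0.002, 0.65, 0.76, 0.0]
ft_force: [-0.1, -4.5, 3.1]
opening: -0.0
t: 7.97
ee_pos: [472.6, 1.8, 77.4]
orientation: [0.001, 0.65, 0.76, 0.0]
ft_force: [-0.1, -5.5, 4.2]
opening: -0.1
```

```bash
for i in 1 2; do python3 -m creep '[[0,0,0,0.08,0,0,-1],[0,0,0,0.06,0,0,-1],[0,0,0,0,0,0,-1]]'; done
```

```text
t: 8.22
ee_pos: [472.3, 3.8, 77.4]
orientation: [0.003, 0.65, 0.76, -0.001]
ft_force: [1.5, -9.1, 4.4]
opening: 0.2
t: 8.47
ee_pos: [472.3, 4.0, 77.5]
orientation: [0.005, 0.651, 0.759, -0.003]
ft_force: [2.9, -21.1, 3.7]
opening: -0.0
```

Drawer is home: the force rose to 21 N with no further motion. I'll back off, rise, open and look at the knob.

```bash
python3 -m creep '[[0,0,0,-0.5,0,0,-1],[0,0,0,-1,0,0,-1],[0,0,0,-0.8,0,-0.5,-1],[0,0,0,0,0,-1,-1],[0,0,0,0,0,-1,-1],[0,0,0,0,1,-1,1],[0,0,0,0,1,-1,1],[0,0,0,0,1,0,1],[0,0,0,0,1,0,1],[0,0,0,0,1,0,1],[0,0,0,0,0,0,1]]'
python3 - <<'E'
from h import *
c=capture("wrist"); cv2.imwrite('pics/wrist2.png',c['image'][...,::-1])
for l in("drawer_handle","bolt_knob"):
        print(l,[(np.round(d['point'],1),round(d['score'],2)) for d in pinpoint(l,c)[:2]])
r=outline_of("bolt_knob",c)[0]['region']; m=cv2.moments(r.astype(np.uint8)); px=(m['m10']/m['m00'],m['m01']/m['m00']); print(px,cast(c,px,100), r.sum())
t=capture("top")
for l in("drawer_handle","bolt_knob"):
        print(l,[(np.round(d['point'],1),round(d['score'],2)) for d in pinpoint(l,t)[:2]])
s,M=st();print(M.round(3),s['qpos'].round(2),s['ee_pos'],s['ft_force'])
E
```

```text
t: 9.38
ee_pos: [606.5, -26.8, 188.5]
orientation: [0.0, 0.65, 0.76, 0.002]
ft_force: [-1.0, 0.7, -0.3]
opening: 72.2
drawer_handle [(array([469.8,  21.2,  88. ]), 0.59)]
bolt_knob [(array([597.3,   2.6,  98.1]), 0.73)]
(314.7064144736842, 166.42434210526315) [598.93080478   4.84607568 100.        ] 2432
drawer_handle [(array([472.5,  17.6,  91.5]), 0.64)]
bolt_knob []
[[-0.154  0.988 -0.   ]
 [ 0.988  0.154  0.   ]
 [ 0.    -0.    -1.   ]] [-0.05  0.34 -0.11  1.12  0.    1.37] [601.75121569 -28.44118939 188.95114643] [0.20856007 0.31021575 0.62221511]
```

View pics/wrist2.png

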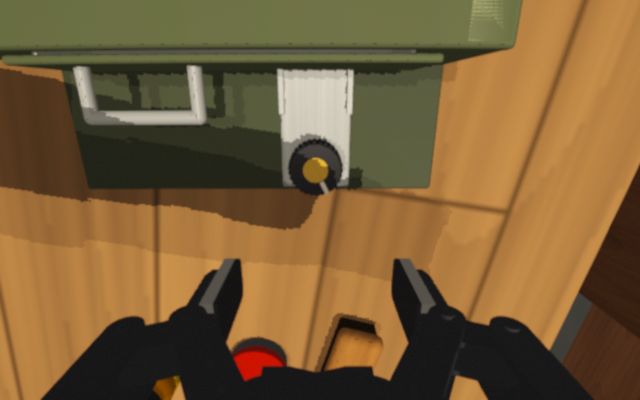

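The wrist view shows the drawer closed under the machine. The knob top is centred at (316,170), with its white mark towards (327,192).

```bash
python3 - <<'E'
from h import *
c=capture("wrist"); s,M=st(); im=c['image']
hsv=cv2.cvtColor(im,cv2.COLOR_RGB2HSV); g=cv2.inRange(hsv,(15,120,100),(30,255,255)); g[:,:290]=0;g[:,345:]=0;g[:140]=0;g[200:]=0
m=cv2.moments(g); px=(m['m10']/m['m00'],m['m01']/m['m00']); 
k=cast(c,px,107); e=k-s['ee_pos']; print(px,m['m00']/255,k,'tool',(M.T@e).round(1))
mk=cast(c,(327,192),107)-k; print('mark az',np.degrees(np.arctan2(mk[1],mk[0])))
# lateral finger mid and handle cross-check
print(cast(c,(88,118),93),cast(c,(204,119),93))
E
```

```text
(325.4088397790055, 175.92403314917127) 724.0 [602.50427055  -1.18832362 107.        ] tool [26.8  4.8 82. ]
mark az -75.1038434385745
[424.70359758  11.72611367  93.        ] [509.12890909  23.83532843  93.        ]
```

```bash
python3 - <<'E'
from h import *
c=capture("wrist"); s,M=st(); im=c['image']; x0,y0=285,135
cr=im[y0:205,x0:350]; hsv=cv2.cvtColor(cr,cv2.COLOR_RGB2HSV); g=cv2.inRange(hsv,(15,150,120),(35,255,255))
n,l,sv,ce=cv2.connectedComponentsWithStats(g); 
for i in range(1,n):
  if sv[i,4]>60: 
    px=ce[i]+[x0,y0]; k=cast(c,px,107.5); print(sv[i],px,k,(M.T@(k-s['ee_pos'])).round(1))
r=outline_of("bolt_knob",c)[0]['region']; ys,xs=np.nonzero(r); print(xs.min(),xs.max(),ys.min(),ys.max()); V=np.array(c['view']);print('cam',(-V[:3,:3].T@V[:3,3]).round())
cv2.imwrite('pics/crop.png',cv2.resize(im[y0-15:215,x0-15:360,::-1],None,fx=6,fy=6,interpolation=0))
E
```

```text
[ 25  21  26  25 485] [322.19793814 167.85979381] [599.4536967    4.36358051 107.5       ] [32.8  2.4 81.6]
[ 29  54  26  16 254] [328.20472441 198.58661417] [607.55738345 -17.82884903 107.5       ] [ 9.7  7.  81.6]
[ 56  55   9  15 107] [345.82242991 197.62616822] [620.30715784 -15.08043977 107.5       ] [10.4 20.  81.6]
294 349 137 193
cam [588.  53. 332.]
```

View pics/crop.png

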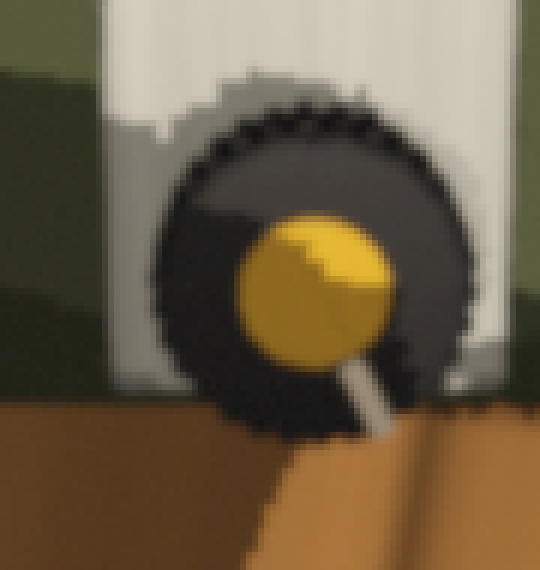

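```bash
python3 -m creep '[[0,0,0,0.7,0.09,0,1],[0,0,0,0.6,0,0,1],[0,0,0,0,0,1,1],[0,0,0,0,0,1,1],[0,0,0,0,0,1,1],[0,0,0,0,0,0,1],[0,0,0,0,0,0,1]]'
python3 - <<'E'
from h import *
c=capture("wrist"); s,M=st(); cv2.imwrite('pics/w3.png',c['image'][...,::-1]); print(s['ee_pos'],s['ft_force'],s['torque'])
print([(np.round(d['point'],1),round(d['score'],2)) for d in pinpoint("bolt_knob",c)[:2]])
E
```

```text
t: 10.47
ee_pos: [598.4, 4.5, 113.0]
orientation: [-0.001, 0.65, 0.76, -0.001]
ft_force: [0.1, 0.0, 0.9]
opening: 85.2
[599.80688548   4.4145122  114.44881409] [ 0.92801719 -0.41115564  0.91603596] [ 0.02295203 -0.04280434 -0.0027569 ]
[(array([597.6,   1.9,  97. ]), 0.57)]
```

View pics/w3.png

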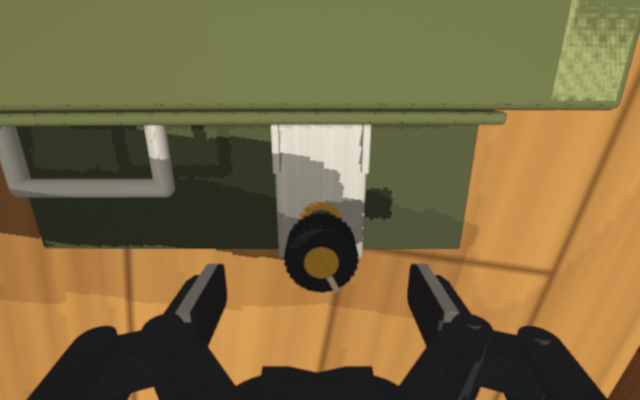

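The wrist view shows the cap at (321,262), centred between the fingertips at (222,265) and (412,265).

```bash
python3 - <<'E'
from h import *
c=capture("wrist"); s,M=st()
for p in((321,262),(318,265)): k=cast(c,p,107.5); print(k,(M.T@(k-s['ee_pos'])).round(1))
E
python3 -m creep '[[0,0,0,0,0,0.8,1],[0,0,0,0,0,0.8,1],[0,0,0,0,0,0,1]]'
```

```text
[601.90892342   2.69392995 107.5       ] [-1.6  0.5  8.3]
[600.61327542   0.65948536 107.5       ] [-3.4 -1.1  8.3]
t: 10.87
ee_pos: [598.7, 4.0, 72.3]
orientation: [-0.001, 0.65, 0.76, -0.001]
ft_force: [-0.8, -1.0, 0.5]
opening: 85.8
```

```bash
python3 -m creep '[[0,0,0,-0.04,0,0,1],[0,0,0,0,0,0,-1],[0,0,0,0,0,0,-1],[0,0,0,0,0,0,-1],[0,0,0,0,0,0,-1],[0,0,0,0,0,0,-1],[0,0,0,0,0,0,-1],[0,0,0,0,0,0,-1]]'
python3 -c "
from h import *
s,M=st();print(s['torque'],s['ft_force'],s['ee_pos'],s['qpos'].round(2))"
```

```text
t: 11.53
ee_pos: [600.8, 3.0, 74.3]
orientation: [0.001, 0.65, 0.76, 0.0]
ft_force: [1.0, 0.1, 1.2]
opening: 38.1
[-0.008148   -0.38140477 -0.01740782] [1.00219139 0.09940221 1.24203788] [600.81911732   3.03485308  74.28091181] [ 0.01  0.42 -0.27  0.88 -0.    1.42]
```

```bash
python3 -m creep '[[0,0,0,0,0,0.1,-1],[0,0,0,0,0,0.1,-1],[0,0,0,0,0,0.04,-1],[0,0,0,0,0,0,-1],[0,0,0,0,0,0,-1]]';  python3 -m creep '[[0,0,0,0,0,0.04,-1],[0,0,0,0,0,0,-1],[0,0,0,0,0,0,-1]]';python3 -m creep '[[0,0,0,0,0,0.04,-1],[0,0,0,0,0,0,-1],[0,0,0,0,0,0,-1]]'
```

```text
t: 11.95
ee_pos: [600.8, 3.0, 68.1]
orientation: [0.001, 0.65, 0.76, 0.0]
ft_force: [1.5, -0.9, 4.1]
opening: 38.5
t: 12.2
ee_pos: [600.9, 3.0, 68.0]
orientation: [0.001, 0.65, 0.76, 0.001]
ft_force: [0.8, 0.1, 9.9]
opening: 38.3
t: 12.45
ee_pos: [600.8, 3.1, 67.7]
orientation: [0.001, 0.65, 0.76, 0.001]
ft_force: [-2.6, -0.3, 16.0]
opening: 38.1
```

```bash
python3 -m creep '[[0,0,0,0,0,-0.04,-1],[0,0,0,0,0,0,-1]]'; python3 -m creep '[[0,0,-0.5,0,0,0,-1],[0,0,-0.8,0,0,0,-1],[0,0,-0.8,0,0,0,-1],[0,0,-0.8,0,0,0,-1],[0,0,0,0,0,0,-1]]'; python3 -c "
from h import *
s,M=st();print(s['torque'],s['ft_force'],s['ee_pos'],s['qpos'].round(3))"
```

```text
t: 12.62
ee_pos: [600.8, 3.0, 68.0]
orientation: [0.001, 0.65, 0.76, 0.001]
ft_force: [0.8, 0.2, 10.8]
opening: 38.5
t: 13.03
ee_pos: [601.0, 3.1, 68.0]
orientation: [0.001, 0.526, 0.85, 0.001]
ft_force: [-0.6, -0.3, 10.4]
opening: 38.4
[-0.01795391 -0.17935281 -0.00918569] [-0.60884303 -0.31566633 10.43134467] [601.03157538   3.08772166  68.03345395] [ 0.005  0.424 -0.278  0.866 -0.     1.113]
```

```bash
python3 -m creep '[[0,0,-0.8,0,0,0,-1],[0,0,0,0,0,0,-1]]' | sed -n '2p;4p';  python3 -m creep '[[0,0,-0.8,0,0,0,-1],[0,0,0,0,0,0,-1]]'| sed -n '2p;4p'
```

```text
ee_pos: [601.1, 3.1, 68.1]
ft_force: [-0.8, 0.2, 10.2]
ee_pos: [601.1, 3.1, 68.1]
ft_force: [0.2, 0.4, 10.9]
```

```bash
python3 -m creep '[[0,0,-0.8,0,0,0,-1],[0,0,0,0,0,0,-1]]' | sed -n '2p;4p'
```

```text
ee_pos: [601.2, 3.2, 68.1]
ft_force: [-0.2, 0.1, 9.9]
```

```bash
python3 -m creep '[[0,0,-0.8,0,0,0,-1],[0,0,0,0,0,0,-1]]' | sed -n '2p;4p'
```

```text
ee_pos: [601.2, 3.2, 68.2]
ft_force: [-0.0, 0.5, 11.5]
```

```bash
python3 -m creep '[[0,0,-0.8,0,0,0,-1],[0,0,0,0,0,0,-1]]' | sed -n '2p;4p'
```

```text
ee_pos: [601.3, 3.1, 68.2]
ft_force: [0.6, -0.0, 11.0]
```

```bash
python3 -m creep '[[0,0,-0.8,0,0,0,-1],[0,0,0,0,0,0,-1]]' | sed -n '2p;4p'
```

```text
ee_pos: [601.3, 2.9, 68.3]
ft_force: [0.5, -0.5, 12.1]
```

```bash
python3 -m creep '[[0,0,-0.8,0,0,0,-1],[0,0,0,0,0,0,-1]]' | sed -n '2p;4p'
```

```text
ee_pos: [601.4, 2.9, 68.4]
ft_force: [0.0, -0.4, 11.0]
```

```bash
python3 -m creep '[[0,0,-0.8,0,0,-0.01,-1],[0,0,0,0,0,0,-1]]' | sed -n '2p;4p'
```

```text
ee_pos: [601.4, 2.9, 68.4]
ft_force: [0.4, -1.2, 10.2]
```

```bash
python3 -m creep '[[0,0,-0.8,0,0,0,-1],[0,0,0,0,0,0,-1]]' | sed -n '2p;4p'; python3 -c "
from h import *
s,M=st();print(s['qpos'].round(3),s['torque'])"
```

```text
ee_pos: [601.4, 3.0, 68.4]
ft_force: [0.5, -0.9, 10.7]
[ 0.005  0.424 -0.278  0.866 -0.     0.36 ] [ 0.06869393 -0.25398974  0.09537294]
```

```bash
python3 -m creep '[[0,0,-0.8,0,0,0,-1],[0,0,0,0,0,0,-1]]' | sed -n '2p;4p'
```

```text
ee_pos: [601.4, 3.0, 68.4]
ft_force: [1.3, -0.4, 10.7]
```

```bash
python3 -m creep '[[0,0,-0.8,0,0,0,-1],[0,0,0,0,0,0,-1]]' | sed -n '2p;4p'
```

```text
ee_pos: [601.4, 3.1, 67.7]
ft_force: [5.0, -0.0, 2.9]
```

Drop felt: force fell from 10.7 to 2.9 N. I'll confirm by pressing without turning.

```bash
python3 -m creep '[[0,0,0,0,0,0.06,-1],[0,0,0,0,0,0,-1],[0,0,0,0,0,0,-1]]' | sed -n '2p;4p'; python3 -m creep '[[0,0,0,0,0,0.06,-1],[0,0,0,0,0,0,-1],[0,0,0,0,0,0,-1]]' | sed -n '2p;4p'; python3 -c "
from h import *
s,M=st();print(s['qpos'].round(3),s['torque'],s['ee_pos'])"
```

```text
ee_pos: [601.3, 3.1, 65.5]
ft_force: [6.9, -0.2, 1.8]
ee_pos: [601.3, 3.1, 64.2]
ft_force: [5.0, 0.0, 2.3]
[ 0.005  0.429 -0.282  0.858  0.     0.198] [ 0.05308405 -1.17000116  0.03108814] [601.34073137   3.09220245  64.19037858]
```

Pressed through to about 10.1 mm, so the thread is confirmed. Now forward 150°, following down.

```bash
python3 -m creep '[[0,0,0,0,0,0.02,-1],[0,0,0.5,0,0,0.002,-1],[0,0,1,0,0,0.0035,-1],[0,0,1,0,0,0.0035,-1],[0,0,1,0,0,0.0035,-1],[0,0,1,0,0,0.0035,-1],[0,0,0.5,0,0,0,-1],[0,0,0,0,0,0,-1]]';python3 -c "
from h import *
s,M=st();print(s['qpos'].round(3),s['torque'],s['ee_pos'])"
```

```text
t: 16.03
ee_pos: [601.2, 2.8, 63.8]
orientation: [0.001, 0.352, 0.936, 0.0]
ft_force: [4.5, -0.0, 6.5]
opening: 38.2
[ 0.005  0.429 -0.283  0.857 -0.     0.724] [-0.15162254 -0.72669576 -0.02175688] [601.18440969   2.81244297  63.78521119]
```

```bash
python3 -m creep '[[0,0,0.5,0,0,0.002,-1],[0,0,1,0,0,0.0035,-1],[0,0,1,0,0,0.0035,-1],[0,0,1,0,0,0.0035,-1],[0,0,1,0,0,0.0035,-1],[0,0,1,0,0,0.0035,-1],[0,0,1,0,0,0.0035,-1],[0,0,1,0,0,0.0035,-1],[0,0,1,0,0,0.0035,-1],[0,0,1,0,0,0.0035,-1],[0,0,0.5,0,0,0.002,-1],[0,0,0,0,0,0,-1]]'; python3 -m creep '[[0,0,0.5,0,0,0.002,-1],[0,0,1,0,0,0.0035,-1],[0,0,1,0,0,0.0035,-1],[0,0,1,0,0,0.0035,-1],[0,0,1,0,0,0.0035,-1],[0,0,1,0,0,0.0035,-1],[0,0,1,0,0,0.0035,-1],[0,0,1,0,0,0.0035,-1],[0,0,1,0,0,0.0035,-1],[0,0,1,0,0,0.0035,-1],[0,0,0.5,0,0,0.002,-1],[0,0,0,0,0,0,-1]]';python3 -c "
from h import *
s,M=st();print(s['qpos'].round(3),s['torque'],s['ee_pos'])"
```

```text
t: 17.03
ee_pos: [600.6, 2.6, 62.9]
orientation: [0.001, 0.773, 0.635, 0.0]
ft_force: [1.4, -1.2, 8.3]
opening: 38.4
t: 18.03
ee_pos: [600.2, 3.1, 62.0]
orientation: [0.0, 0.987, 0.164, 0.0]
ft_force: [1.9, 0.6, 9.9]
opening: 38.1
[ 0.005  0.43  -0.285  0.855 -0.     2.818] [ 0.01115016 -0.13665706 -0.06360424] [600.21666476   3.05033296  61.9897691 ]
```

```bash
python3 -m creep '[[0,0,0,0,0,0,1],[0,0,0,0,0,0,1],[0,0,0,0,0,0,1],[0,0,0,0,0,0,1],[0,0,0,0,0,0,1],[0,0,-1,0,0,0,1],[0,0,-1,0,0,0,1],[0,0,-1,0,0,0,1],[0,0,-1,0,0,0,1],[0,0,-1,0,0,0,1]]'; python3 -m creep '[[0,0,-1,0,0,0,1],[0,0,-1,0,0,0,1],[0,0,-1,0,0,0,1],[0,0,-1,0,0,0,1],[0,0,-1,0,0,0,1],[0,0,-1,0,0,0,1],[0,0,-1,0,0,0,1],[0,0,-1,0,0,0,1],[0,0,-1,0,0,0,1],[0,0,-1,0,0,0,1],[0,0,0,0,0,0,1],[0,0,0,0,0,0,1]]'; python3 - <<'E'
from h import *
c=capture("wrist"); s,M=st(); cv2.imwrite('pics/w4.png',c['image'][...,::-1]); print(s['ee_pos'],s['ft_force'],s['qpos'].round(3),s['opening'])
E
```

```text
t: 18.87
ee_pos: [599.7, 3.1, 61.1]
orientation: [-0.0, 0.909, 0.418, -0.0]
ft_force: [-0.0, -0.3, 0.1]
opening: 85.5
t: 19.87
ee_pos: [599.8, 3.1, 61.2]
orientation: [-0.0, 0.581, 0.814, -0.0]
ft_force: [0.3, -0.3, -0.5]
opening: 85.4
[599.91372131   3.05606857  61.22421465] [ 0.10523095 -0.68529567  0.17697113] [ 0.005  0.431 -0.286  0.854 -0.     1.246] 85.66949979106306
```

View pics/w4.png

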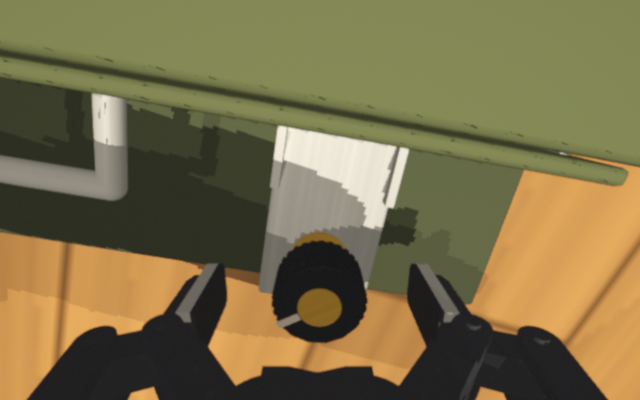

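The wrist view shows the drawer still shut, the cap at (319,308) between the open fingers, and the mark end at (281,324). I'll check the mark angle by casting.

```bash
python3 - <<'E'
from h import *
c=capture("wrist"); s,M=st()
def az(a,b,z):
    k=cast(c,a,z); m=cast(c,b,z)-k; print(k,np.degrees(np.arctan2(m[1],m[0])),np.linalg.norm(m[:2]),(M.T@(k-s['ee_pos'])).round(1))
for a,b in(((319,308),(281,324)),((319,308),(299,317)),((319,306),(281,324))): az(a,b,95)
E
python3 -m creep '[[0,0,-1,0,0,0,1],[0,0,-1,0,0,0,1],[0,0,-1,0,0,0,1],[0,0,-1,0,0,0,1],[0,0,-1,0,0,0,1],[0,0,-1,0,0,0,1],[0,0,-1,0,0,0,1],[0,0,-1,0,0,0,1],[0,0,-1,0,0,0,1],[0,0,-1,0,0,0,1],[0,0,0,0,0,0,1]]'; python3 -m creep '[[0,0,-1,0,0,0,1],[0,0,-1,0,0,0,1],[0,0,-1,0,0,0,1],[0,0,-1,0,0,0,1],[0,0,-1,0,0,0,1],[0,0,-1,0,0,0,1],[0,0,-1,0,0,0,1],[0,0,-1,0,0,0,1],[0,0,-1,0,0,0,1],[0,0,-1,0,0,0,1],[0,0,0,0,0,0,1]]'
```

```text
[599.24910643   3.68400234  95.        ] -134.30612708851194 17.650530655308454 [  0.8  -0.4 -33.8]
[599.24910643   3.68400234  95.        ] -132.76309370625205 9.336092645099553 [  0.8  -0.4 -33.8]
[598.93197003   4.60097475  95.        ] -131.56007475894287 18.106006788225955 [  1.8  -0.4 -33.8]
t: 20.88
ee_pos: [600.0, 3.1, 61.3]
orientation: [-0.0, 0.095, 0.996, -0.0]
ft_force: [-0.5, 0.1, 0.2]
opening: 85.1
t: 21.8
ee_pos: [600.0, 3.1, 61.3]
orientation: [-0.0, -0.415, 0.91, 0.0]
ft_force: [0.4, 0.6, -0.8]
opening: 85.5
```

Mark at -133°, against about -135° expected (a crop re-read gives -55° at the start, +70°, then -150°), so there was no slip. I'll regrip and turn the remaining 210°.

```bash
python3 -m creep '[[0,0,0,0,0,0,-1],[0,0,0,0,0,0,-1],[0,0,0,0,0,0,-1],[0,0,0,0,0,0,-1],[0,0,0,0,0,0,-1],[0,0,0,0,0,0,-1],[0,0,0,0,0,0,-1]]';python3 -c "
from h import *
s,M=st();print(s['qpos'].round(3),s['torque'],s['ee_pos'])"
python3 -m creep '[[0,0,0.5,0,0,0.01,-1],[0,0,1,0,0,0.004,-1],[0,0,1,0,0,0.004,-1],[0,0,1,0,0,0.004,-1],[0,0,1,0,0,0.004,-1],[0,0,0.5,0,0,0.0035,-1],[0,0,0,0,0,0,-1]]'
```

```text
t: 22.38
ee_pos: [600.4, 2.9, 61.7]
orientation: [0.0, -0.415, 0.91, -0.0]
ft_force: [0.2, -0.3, 2.9]
opening: 38.6
[ 0.005  0.431 -0.285  0.854 -0.    -0.851] [-0.21627058 -0.03523148 -0.03376163] [600.37544413   2.88329108  61.66669919]
t: 22.97
ee_pos: [600.2, 3.1, 61.3]
orientation: [0.0, -0.165, 0.986, 0.0]
ft_force: [-1.1, -0.1, 6.3]
opening: 38.3
```

```bash
python3 -m creep '[[0,0,0.5,0,0,0.002,-1],[0,0,1,0,0,0.0035,-1],[0,0,1,0,0,0.0035,-1],[0,0,1,0,0,0.0035,-1],[0,0,1,0,0,0.0035,-1],[0,0,1,0,0,0.0035,-1],[0,0,1,0,0,0.0035,-1],[0,0,1,0,0,0.0035,-1],[0,0,1,0,0,0.0035,-1],[0,0,1,0,0,0.0035,-1],[0,0,0.5,0,0,0.002,-1],[0,0,0,0,0,0,-1]]'; python3 -m creep '[[0,0,0.5,0,0,0.002,-1],[0,0,1,0,0,0.0035,-1],[0,0,1,0,0,0.0035,-1],[0,0,1,0,0,0.0035,-1],[0,0,1,0,0,0.0035,-1],[0,0,1,0,0,0.0035,-1],[0,0,1,0,0,0.0035,-1],[0,0,1,0,0,0.0035,-1],[0,0,1,0,0,0.0035,-1],[0,0,1,0,0,0.0035,-1],[0,0,0.5,0,0,0.002,-1],[0,0,0,0,0,0,-1]]';python3 -c "
from h import *
s,M=st();print(s['qpos'].round(3),s['torque'],s['ee_pos'])"
```

```text
t: 23.97
ee_pos: [600.3, 3.7, 60.4]
orientation: [0.0, 0.351, 0.937, 0.001]
ft_force: [-1.6, 1.1, 5.4]
opening: 38.7
t: 24.97
ee_pos: [600.9, 3.9, 59.7]
orientation: [-0.0, 0.772, 0.636, 0.001]
ft_force: [0.1, 1.1, 5.8]
opening: 38.4
[ 0.006  0.433 -0.287  0.849  0.002  1.769] [ 0.4515584  -0.0824361  -0.04408399] [600.94501326   3.91611506  59.66785805]
```

```bash
python3 -m creep '[[0,0,0.5,0,0,0.002,-1],[0,0,1,0,0,0.0035,-1],[0,0,1,0,0,0.0035,-1],[0,0,1,0,0,0.0035,-1],[0,0,1,0,0,0.0035,-1],[0,0,1,0,0,0.0035,-1],[0,0,1,0,0,0.0035,-1],[0,0,1,0,0,0.0035,-1],[0,0,1,0,0,0.0035,-1],[0,0,1,0,0,0.0035,-1],[0,0,0.45,0,0,0.002,-1],[0,0,0,0,0,0,-1]]'; python3 - <<'E'
from h import *
c=capture("wrist"); s,M=st(); print(s['qpos'].round(3),s['torque'],s['ee_pos'],s['ft_force'])
cs=capture("scene"); t=capture("top")
cv2.imwrite('pics/fin.png',np.vstack([c['image'][150:,:,::-1],cs['image'][100:320,:,::-1]]))
for l in("drawer_handle","shoe_brush","polish_tin","glue_jar","hammer"):
    for n,p in(("s",cs),("t",t)): print(n,l,[(np.round(d['point']),round(d['score'],2)) for d in pinpoint(l,p)[:1]])
E
```

```text
t: 25.97
ee_pos: [601.4, 3.5, 58.8]
orientation: [-0.0, 0.986, 0.168, 0.001]
ft_force: [1.4, 2.0, 4.8]
opening: 38.2
[ 5.000e-03  4.340e-01 -2.880e-01  8.470e-01  1.000e-03  2.807e+00] [ 0.29644824 -0.41114473 -0.07883862] [601.36393107   3.53322127  58.8063881 ] [2.02055717 1.8416522  4.99886947]
s drawer_handle [(array([470.,  19.,  87.]), 0.81)]
t drawer_handle [(array([472.,  18.,  91.]), 0.81)]
s shoe_brush [(array([ 676., -272.,   -0.]), 0.85)]
t shoe_brush []
s polish_tin [(array([469.,  18.,  87.]), 0.72)]
t polish_tin [(array([ 569., -288.,   -0.]), 0.66)]
s glue_jar [(array([ 448., -295.,    3.]), 0.67)]
t glue_jar []
s hammer [(array([ 544., -521.,   -1.]), 0.9)]
t hammer [(array([ 540., -520.,   -1.]), 0.59)]
```

View pics/fin.png

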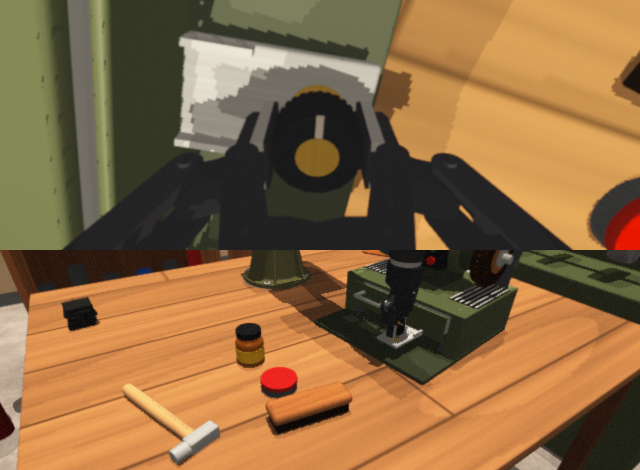

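The mark points straight up in the wrist picture, (320,127) from the cap at (317,157). That is about 19° in the world against 15° expected. The scene picture shows the drawer shut and the tools in place.

```bash
python3 -c "
from h import *
print(close_job())"
```

```text
the job is handed in; nothing more can be done
None
```

The job is done and handed in at about 26 s: the drawer is home, the bolt is started one turn, and the gripper still holds the knob.

- **Drawer:** I pushed it in by the handle until it stopped against the cabinet, at about 21 N with no further motion. My last estimates put the handle within 2–3 mm of where it was right after closing.
- **Thread drop:** The bolt met the first thread at about 6.3 mm. I turned it back about 1.22 rad with about 10 N of push, briefly 12.1 N. An earlier press while seating it, before any turning, reached 16 N, above the 4 to 12 N you gave. At the drop the push fell to 2.9 N, and the bolt then pressed on to about 10.1 mm without turning.
- **One turn forward:** This took two strokes with one regrip, 6.28 rad in total. The bolt is about 15.5 mm down, as expected. The white mark reads about 19° against roughly 15° expected, which is within how well I can read it.
- **Other items:** The brush, tin, jar and hammer each showed within about 6 mm of their first positions in at least one camera, and I never touched them. The networks missed the brush and jar in the top view. In the scene view the tin was reported at the handle's position, a false report; the picture shows it in its place.

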